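# Load a framed glass slide under the sprung clips of an inspection stage

## Task

Slide the blue-framed glass slide along the grey inspection stage, between the guide rails and under the two steel spring clips, until it lies flat and fully home against the back stop with both clips snapped down over its far frame bar onto the glass. Then let go, and leave the mug, the swab tub and the stamp where they stand.

Things in the scene. Friction and masses are not known exactly. Their poses are not given: they have to be found in the camera images.
- stage: Inspection stage fixed on the desk: grey slab 345 mm long (x -160 to +185 mm), 196 mm wide, top face 14 mm above the origin, which lies on the desk under the slab. x = loading direction, from the open apron (-x, towards the robot) to the aluminium back stop (10 mm high above the top face, its face at x = +130 mm); z up. Nothing on it stands higher than 48 mm above the desk.
- seat (a point): Where the slide's origin lies when fully home: on the top face, x = 70, y = 0, z = 14 mm in the stage's frame; axes as the stage. Aluminium rails beside it, 9 mm high above the top face, have inner faces at y = +-57 mm from x = 47 to 140 mm (stage frame); towards -x they flare out as a funnel to about y = +-81 mm at x = -20 mm.
- slide: Loose blue-framed glass slide 120 (x) x 110 (y) mm, 0.18 to 0.29 kg. Frame bars 12 mm wide and high; glass top 5 mm above the underside. Origin: centre of underside, z up. Starts flat on the apron, x within 0.12 rad of the stage's, up to 10 mm off the middle, origin 146 to 158 mm short of the seat. 2 mm play to each rail. Can be pushed by its near bar; the clips resist with about 3 to 10 N.
- clip_left (a joint): Angle (rad) of the left (+y) spring clip: steel strip 15 mm wide, hinged at x 170, y +33 mm, 24 mm above the stage's top face, reaching over the back stop to an upturned tip at x = 80 mm, 19 mm above the top face. 0 = unloaded, nose 2 mm above the top face; about 0.17 while the nose rides over the slide's far bar; about 0.05 to 0.065 snapped down on the glass inside that bar. Spring 1 to 2 N.
- clip_right (a joint): The same for the right clip, at y = -33 mm.
- mug: Orange mug with handle, 81 x 113 x 101 mm, loose bystander to the left of the stage. Origin at the centre of its underside.
- swab_tub: Blue tub of white swabs, 52 mm wide, 70 mm high, loose bystander to the left and nearer the robot. Origin at the centre of its underside.
- stamp: Small wooden hand stamp, 24 x 45 x 66 mm, loose bystander at the right. Origin at the centre of its underside.

How it is judged:
At the end, for the whole second after the job is handed in: The slide's origin lies within 5 mm (horizontally) of the seat and not more than 3 mm above it, the slide flat (within 0.04 rad) and square to the stage (within 0.05 rad), both clips snapped down on the glass (joint values 0.025 to 0.09), the slide at rest (horizontal distance between slide and seat below 0.005 m and z of slide in the frame of seat below 0.003 m and angle between the x axis of slide and the x axis of stage, either way round below 0.05 rad and angle between slide's own z axis and vertical below 0.04 rad and value of joint clip_left between 0.025 and 0.09 rad and value of joint clip_right between 0.025 and 0.09 rad and linear speed of slide below 0.01 m/s); the robot touches nothing.
It fails at once if the mug is shifted by more than 30 mm (distance of mug from where it was at the start of the episode above 0.03 m).
It fails at once if the swab tub is shifted by more than 30 mm (distance of swab_tub from where it was at the start of the episode above 0.03 m).
It fails at once if the stamp is shifted by more than 30 mm (distance of stamp from where it was at the start of the episode above 0.03 m).
It also fails if it takes over 40 s, if anything falls off the work surface, if the arm or the gripper's body presses on something with over 40 N, if the wrist force passes 120 N, or if a joint passes its speed limit or range.

## Robot

A 7-joint arm with a two-finger parallel gripper is mounted at the origin on a cart in front of the work surface, level with it; the furniture and walls round the work are solid. World frame = base frame: x ahead of the robot, y to its left, z up, the work surface at z = 0. Lengths are in m, angles in rad, forces in N, time in s.
With the tool pointing down it reaches from about 0.4 to 0.85 m from the base axis. Payload 4.5 kg.
Tool frame: the origin (TCP) lies midway between the tips of the shut fingers; the grasp point (between the pads) lies 19 mm behind it; z points along the fingers, y is the line along which they close (so a half turn about z gives the same grasp; the last joint's range is limited). The gripper opens to 85 mm and grips with 20 to 120 N. Pads are 22 mm wide; open, the fingers measure 114 mm over their backs; the gripper's body (76 mm by 85 mm) begins 54 mm behind the grasp point. The pads swing forward as they close: fully open they stand 13 mm farther back than shut.
Start: joints at [-1.234, 0.689, -0.195, 1.565, 0.157, 0.902, -0.215], TCP at [0.186, 0.597, 0.231] pointing down, gripper open.
Joint ranges: [-3.01, 3.01], [-0.46, 2.08], [-1.47, 1.51], [0.13, 2.56], [-1, 4.14], [0.04, 2.09], [-2.66, 2.66]. Speed limits (rad/s): [2.57, 2.57, 3.14, 3.14, 3.14, 3.14, 3.14].

## Interface

Orientations are given as a unit quaternion [x, y, z, w].
In Python, from bench import bot, viewer gives the robot as it stands.
- The arm moves only by the tool servo_tool, never from a script. Its argument "rows" is one flat list of numbers, 7 for each row, row after row: the opening, from 0 (shut) to 1 (fully open), then the shift along the tool's x, y, z as a fraction of full scale, then the turn, a rotation vector about the tool's x, y, z as a fraction of full scale. A call has 1 to 12 rows; each row is the pose to reach, as a shift and turn from the pose commanded when the call began, along the tool's axes at that moment, turning the shorter way round; what a row does not reach only later rows make up. Full scale, the value 1, is 0.5 m for a shift and 180 degrees for a turn. A row lasts 1/12 s, in which the tool goes at most 41.7 mm and 7.16 degrees, less where a joint would pass 70% of its speed; a pose out of reach is approached as far as the arm can. A call with a number of a shift or a turn outside -1 to 1 is refused whole. A call with a gripper value outside its range is refused whole. The fingers move at their own pace and stop on an object; the grip force is fixed at half the most. Time passes only in rows, so rows that repeat a pose let the fingers close. It gives the time, the measured TCP pose, the force, the opening and the grip force at its end, in the units of the state.
- bot.get_state(): the state, without advancing time (a new reading comes with each control period).
- viewer.read_camera(name): name is "scene" or "top" or "wrist"; returns a dict with "frame" (384x512x3 uint8, blue, green, red), "vfov" (degrees; the focal length in pixels is half the picture's height over the tangent of half this angle, whatever the lens; pixels are square), "cx", "cy" (the principal point, pixels), "k1" (the pictures are not rectified: a ray, as slopes to the right and down, at radius r is drawn at 1 + k1 r^2 times it, then the intrinsics apply), "view" (4x4, takes a point from world to camera coordinates). Camera axes: x right, y down, z forward; pixel columns grow to the right and rows downward; lengths in m; the calibration is good to about 2 mm. A picture is of the moment at which its call begins. There is no depth.
- bot.finish_job(): hands the job in; it is judged then, once.
The state is a dict: "clock": time; "q": joint angles; "joint_velocities": joint speeds; "joint_efforts": joint torques, N m; "eef_pos": TCP position; "ee_rot": TCP orientation; "contact_force": force on the tool from outside, world axes, zero at the start; "wrist_torque": the same for the moment, N m; "finger_gap": opening from 0.0 (shut) to 1.0 (fully open); "gripper_force": force on a finger pad.
Only numpy, scipy, OpenCV 4.12 (cv2) and the standard library are available. Lean on these libraries where they do the work, as an engineer would, in place of code of your own. Each camera call takes 0.05 s, during which the arm holds its last target. There are 200 camera calls.

## Working session

There is one attempt and no reset: what is moved stays moved. The work goes in short steps, Python scripts to look and compute and a tool call to move; the robot and the scene stay as the last step left them, time stands still between calls to the robot, and variables do not carry over. Pictures are saved under pics/ and viewed, at most 10 in all, crops included, and the job is handed in when it is done.

Besides the shell and the picture viewer there is one more tool, called after "Emit:" as a command line: name --argument value ..., lists and objects as JSON in quotes. servo_tool: Moves the arm, as the interface text tells. Shift numbers are shares of 0.5 m and turn numbers shares of 180 degrees, none past 1 either way. Its arguments: {"type":"object","properties":{"rows":{"type":"array","items":{"type":"number"}}},"required":["rows"]}

```bash
mkdir -p pics; cat > h.py <<'E'
import numpy as np, cv2
from bench import bot, viewer
def K(c):
    f=c["frame"].shape[0]/2/np.tan(np.radians(c["vfov"])/2)
    return np.array([[f,0,c["cx"]],[0,f,c["cy"]],[0,0,1]])
def onplane(c,px,z):
    px=np.asarray(px,float).reshape(-1,1,2)
    n=cv2.undistortPoints(px,K(c),np.array([c["k1"],0,0,0,0]),None)  # note: forward model 1+k1 r^2
    n=n.reshape(-1,2); V=np.array(c["view"]); R,t=V[:3,:3],V[:3,3]
    o=-R.T@t; d=np.c_[n,np.ones(len(n))]@R
    return o+d*((z-o[2])/d[:,2])[:,None]
def project(c,P):
    V=np.array(c["view"]);r,_=cv2.Rodrigues(V[:3,:3])
    return cv2.projectPoints(np.asarray(P,float).reshape(-1,3),r,V[:3,3],K(c),np.array([c["k1"],0,0,0,0]))[0].reshape(-1,2)
E
python3 - <<'E'
from h import *
import pickle
d={n:viewer.read_camera(n) for n in("scene","top")}
pickle.dump(d,open("a.pkl","wb"))
for n in d: cv2.imwrite(f"pics/{n}0.png",d[n]["frame"]); print(n,d[n]["vfov"],d[n]["k1"])
s=bot.get_state();print(s)
E
```

```text
scene 55.65165369982618 0.008527958730883052
top 55.12324671902353 0.03162368237429237
{'clock': 0.1, 'q': array([-1.23419684,  0.68994536, -0.19453026,  1.566258  ,  0.15732617,
        0.90254105, -0.21508573]), 'joint_velocities': array([ 0.00088533, -0.00216325,  0.00022223, -0.00512635, -0.00097504,
       -0.00012667,  0.00080345]), 'joint_efforts': array([-3.01588821e-03, -5.40604413e+01, -1.27140250e+00, -1.58986294e+01,
        9.38053010e-03,  4.42880904e-03,  1.54347123e-05]), 'eef_pos': array([0.18623616, 0.59596967, 0.23053151]), 'ee_rot': array([ 1.50764178e-01,  9.88569366e-01, -8.76183099e-04, -6.08331205e-05]), 'contact_force': array([-0.02576344, -0.65887139, -0.53717586]), 'wrist_torque': array([ 0.00491451,  0.00818569, -0.01641145]), 'gripper_force': 0.0, 'finger_gap': 1.0001745883205577}
```

View pics/scene0.png

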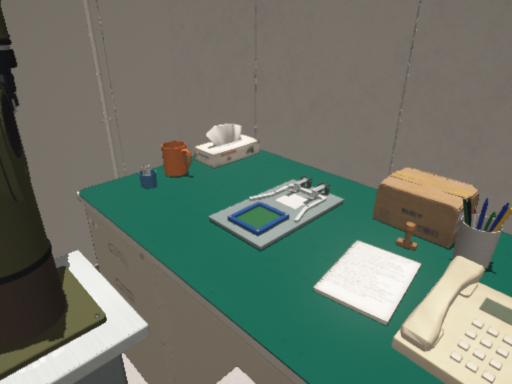

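View pics/top0.png

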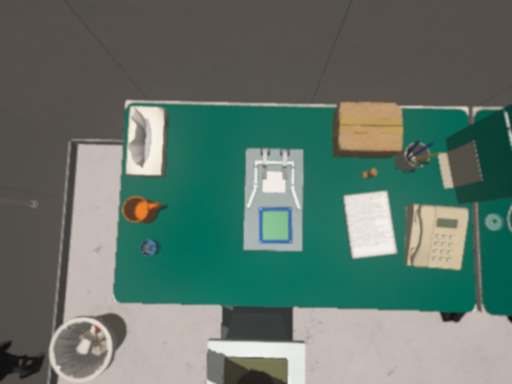

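Scene: slide at about (258,217) on the near end of the stage. Top: slide at (275,225), stage spans about (244..303, 149..250), with the bystanders well clear of it. Next I measure the stage and slide.

```bash
cat > m.py <<'E'
from h import *
def blue(c,roi=None):
    h=cv2.cvtColor(c["frame"],cv2.COLOR_BGR2HSV)
    m=cv2.inRange(h,(105,130,60),(128,255,255))
    cs,_=cv2.findContours(m,cv2.RETR_EXTERNAL,cv2.CHAIN_APPROX_NONE)
    return max(cs,key=cv2.contourArea)[:,0]
def rect(P):
    r=cv2.minAreaRect((P[:,:2]*1000).astype(np.float32)); return r
E
python3 - <<'E'
from m import *
import pickle
d=pickle.load(open("a.pkl","rb"))
for n in d:
    c=d[n]
    print(n,"cam",-np.array(c["view"])[:3,:3].T@np.array(c["view"])[:3,3])
    b=blue(c); print("slide",rect(onplane(c,b,.026)), "px",b.min(0),b.max(0))
    s=cv2.cvtColor(c["frame"],cv2.COLOR_BGR2HSV)
    m=((s[...,1]<70)&(s[...,2]>85)&(s[...,2]<235)).astype(np.uint8)
    cv2.fillPoly(m,[b],1)
    m=cv2.morphologyEx(m,cv2.MORPH_CLOSE,np.ones((5,5)))
    k,l=cv2.connectedComponents(m); q=l[tuple(b.mean(0).astype(int)[::-1])]
    cs,_=cv2.findContours((l==q).astype(np.uint8),0,1)
    cc=max(cs,key=cv2.contourArea)[:,0]
    print("stage",rect(onplane(c,cc,.014)),cc.min(0),cc.max(0))
    print("base/TCP px",project(c,[[0,0,0],[.186,.597,.231]]))
E
```

```text
scene cam [-0.05074586 -0.63392674  0.49670647]
slide ((524.759765625, -59.43724060058594), (126.20600891113281, 113.00408935546875), 2.539371967315674) px [228 203] [287 234]
stage ((639.6682739257812, -46.56597137451172), (395.7348937988281, 206.8783416748047), 0.04403414577245712) [209 176] [343 247]
base/TCP px [[ 25.8517063  320.43157758]
 [ 14.21615927 113.84590233]]
top cam [ 0.49831793 -0.00207771  1.25039975]
slide ((528.6849975585938, -53.74877166748047), (112.29554748535156, 102.60628509521484), 1.3339762687683105) px [260 208] [291 242]
stage ((618.008056640625, -45.06645965576172), (199.51890563964844, 346.09716796875), 89.90094757080078) [243 148] [303 250]
base/TCP px [[255.47821493 390.63493542]
 [ 29.24076074 348.49010321]]
```

Emit:
servo_tool --rows '[0.6, -0.615, -0.535, 0, 0, 0, -0.096, 0.6, -0.615, -0.535, 0, 0, 0, -0.096, 0.6, -0.615, -0.535, 0, 0, 0, -0.096, 0.6, -0.615, -0.535, 0, 0, 0, -0.096, 0.6, -0.615, -0.535, 0, 0, 0, -0.096, 0.6, -0.615, -0.535, 0, 0, 0, -0.096, 0.6, -0.615, -0.535, 0, 0, 0, -0.096, 0.6, -0.615, -0.535, 0, 0, 0, -0.096, 0.6, -0.615, -0.535, 0, 0, 0, -0.096, 0.6, -0.615, -0.535, 0, 0, 0, -0.096, 0.6, -0.615, -0.535, 0, 0, 0, -0.096, 0.6, -0.615, -0.535, 0, 0, 0, -0.096]'

```text
clock: 1.1
eef_pos: [0.4011, 0.2473, 0.231]
ee_rot: [0.003, 1.0, -0.001, -0.0]
contact_force: [-0.2, 0.5, 0.3]
finger_gap: 0.602
gripper_force: 0.0
```

Emit:
servo_tool --rows '[0.6, -0.06, -0.595, 0.1, 0, 0, -0.002, 0.6, -0.06, -0.595, 0.1, 0, 0, -0.002, 0.6, -0.06, -0.595, 0.1, 0, 0, -0.002, 0.6, -0.06, -0.595, 0.1, 0, 0, -0.002, 0.6, -0.06, -0.595, 0.1, 0, 0, -0.002, 0.6, -0.06, -0.595, 0.1, 0, 0, -0.002, 0.6, -0.06, -0.595, 0.1, 0, 0, -0.002, 0.6, -0.06, -0.595, 0.1, 0, 0, -0.002, 0.6, -0.06, -0.595, 0.1, 0, 0, -0.002, 0.6, -0.06, -0.595, 0.1, 0, 0, -0.002]'

```text
clock: 1.93
eef_pos: [0.43, -0.0468, 0.1811]
ee_rot: [-0.003, 1.0, 0.001, 0.0]
contact_force: [0.1, 0.6, -0.0]
finger_gap: 0.595
gripper_force: 0.0
```

```bash
python3 - <<'E'
from m import *
import pickle
c=viewer.read_camera("wrist"); pickle.dump(c,open("w1.pkl","wb"))
cv2.imwrite("pics/w1.png",c["frame"])
b=blue(c); print(b.min(0),b.max(0)); print(rect(onplane(c,b,.026)))
s=bot.get_state(); print(s["eef_pos"],s["ee_rot"])
E
```

```text
[200 210] [300 308]
((527.6957397460938, -54.38028335571289), (122.04743194580078, 109.54680633544922), 1.6292765140533447)
[ 0.43018398 -0.04574302  0.18136551] [-4.00237563e-03  9.99991565e-01  8.56181946e-04  3.43249367e-04]
```

View pics/w1.png

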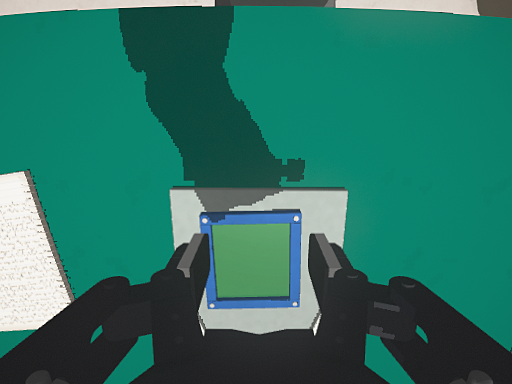

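The wrist view shows the slide at cols 200–300, rows 210–308. The apron's near edge runs from (170,188) to (347,188), and the finger pads are on either side.

```bash
python3 - <<'E'
from m import *
import pickle
c=pickle.load(open("w1.pkl","rb"))
print(onplane(c,[[171,188],[346,188.5]],.014))
b=blue(c);P=onplane(c,b,.026);print(cv2.boxPoints(rect(P)))
E
```

```text
[[ 0.44520992 -0.14201299  0.014     ]
 [ 0.44470384  0.04842903  0.014     ]]
[[ 465.13937     -1.3640757]
 [ 468.254     -110.8666   ]
 [ 590.2521    -107.39649  ]
 [ 587.13745      2.1060333]]
```

Emit:
servo_tool --rows '[0, -0.195, -0.182, 0.2, 0, 0, 0.0025, 0, -0.195, -0.182, 0.2, 0, 0, 0.0025, 0, -0.195, -0.182, 0.2, 0, 0, 0.0025, 0, -0.195, -0.182, 0.2, 0, 0, 0.0025, 0, -0.195, -0.182, 0.2, 0, 0, 0.0025, 0, -0.195, -0.182, 0.2, 0, 0, 0.0025, 0, -0.195, -0.182, 0.25, 0, 0, 0.0025, 0, -0.195, -0.182, 0.28, 0, 0, 0.0025, 0, -0.195, -0.182, 0.3, 0, 0, 0.0025, 0, -0.195, -0.182, 0.318, 0, 0, 0.0025, 0, -0.195, -0.182, 0.318, 0, 0, 0.0025, 0, -0.195, -0.182, 0.318, 0, 0, 0.0025]'

```text
clock: 2.98
eef_pos: [0.5279, -0.1374, 0.0228]
ee_rot: [0.001, 1.0, 0.0, 0.0]
contact_force: [0.3, 0.3, 0.6]
finger_gap: -0.006
gripper_force: 0.0
```

```bash
python3 - <<'E'
from m import *
c=viewer.read_camera("wrist")
cv2.imwrite("pics/w2.png",c["frame"])
s=bot.get_state(); print(s["eef_pos"],s["ee_rot"],s["finger_gap"])
E
```

```text
[ 0.52817038 -0.13781491  0.0231078 ] [9.39263704e-04 9.99999422e-01 6.37041286e-05 5.20308869e-04] -0.004452155512601798
```

View pics/w2.png

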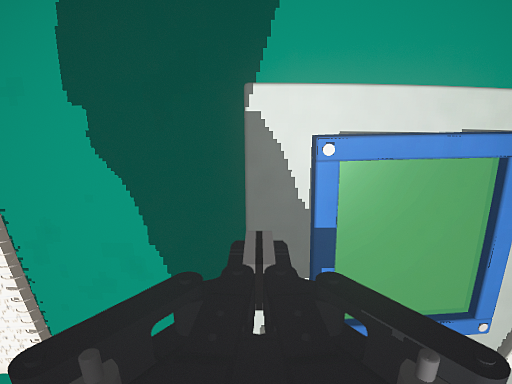

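Emit:
servo_tool --rows '[0, 0, 0, 0.009, 0, 0, 0, 0, 0, 0.01, 0.009, 0, 0, 0, 0, 0, 0.018, 0.009, 0, 0, 0, 0, 0, 0.024, 0.009, 0, 0, 0, 0, 0, 0.03, 0.009, 0, 0, 0, 0, 0, 0.035, 0.009, 0, 0, 0, 0, 0, 0.039, 0.009, 0, 0, 0, 0, 0, 0.042, 0.009, 0, 0, 0, 0, 0, 0.045, 0.009, 0, 0, 0, 0, 0, 0.045, 0.009, 0, 0, 0]'

```text
clock: 3.87
eef_pos: [0.5278, -0.1158, 0.0178]
ee_rot: [0.001, 1.0, 0.0, 0.0]
contact_force: [0.2, -0.9, 0.7]
finger_gap: -0.002
gripper_force: 0.3
```

```bash
python3 - <<'E'
from m import *
c=viewer.read_camera("wrist")
cv2.imwrite("pics/w3.png",c["frame"])
b=blue(c);b=b[b[:,1]<260]
e=onplane(c,b,.026); 
# right(-y) side edge & near edge from contour
m=(b[:,1]>150)&(b[:,1]<230); r=np.array([b[m&(b[:,1]==y)].min(0) for y in set(b[m][:,1])]); P=onplane(c,r,.026); print("edge y",P[:,1].mean(), "slope dy/dx",np.polyfit(P[:,0],P[:,1],1)[0])
print(e[:,0].min())
s=bot.get_state(); print(s["eef_pos"],s["ee_rot"],s["contact_force"])
E
```

```text
edge y -0.1040737858465357 slope dy/dx 0.005188842589776741
0.46825700902649775
[ 0.527801   -0.11584242  0.01778551] [1.33713239e-03 9.99999105e-01 4.67639669e-05 1.51300010e-05] [0.3093694  0.19615156 0.33279224]
```

Emit:
servo_tool --rows '[0, 0, 0.003, 0, 0, 0, 0, 0, 0, 0.005, 0, 0, 0, 0, 0, 0, 0.005, 0, 0, 0, 0, 0, 0, -0.015, 0, 0, 0, 0, 0, 0, -0.015, -0.08, 0, 0, 0, 0, 0, 0, -0.015, -0.16, 0, 0, 0, 0.6, 0.176, 0.139, -0.16, 0, 0, 0, 0.6, 0.176, 0.139, -0.16, 0, 0, 0, 0.6, 0.176, 0.139, -0.16, 0, 0, 0, 0.6, 0.176, 0.139, -0.16, 0, 0, 0, 0.6, 0.176, 0.139, -0.16, 0, 0, 0, 0.6, 0.176, 0.139, -0.16, 0, 0, 0]'

```text
$.rows: bad value
```

```bash
python3 - <<'E'
from m import *
c=viewer.read_camera("wrist")
cv2.imwrite("pics/w4.png",c["frame"])
b=blue(c); print(b.min(0),b.max(0)); print(cv2.boxPoints(rect(onplane(c,b,.026))))
c=viewer.read_camera("top"); print(rect(onplane(c,blue(c),.026)))
s=bot.get_state(); print(s["eef_pos"],s["ee_rot"],s["finger_gap"])
E
```

```text
[283 133] [511 337]
[[ 467.90338     4.549094]
 [ 470.70453  -105.07419 ]
 [ 588.1512   -102.07309 ]
 [ 585.35004     7.550194]]
((528.5330200195312, -47.04194641113281), (112.29953002929688, 102.40808868408203), 1.341756820678711)
[ 0.52778752 -0.11588339  0.01773173] [1.39124613e-03 9.99999025e-01 1.20200405e-04 1.98578576e-05] -0.002507249629908744
```

View pics/w4.png

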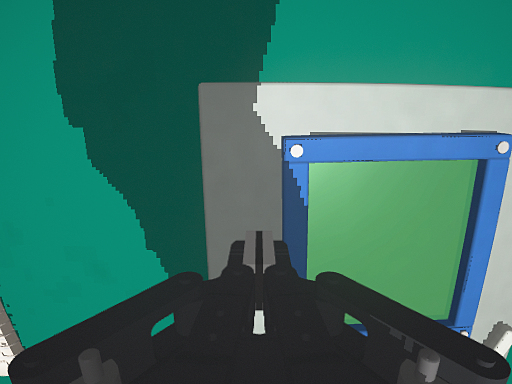

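The call was refused because of a miscounted row, so nothing moved. The picture shows the slide's left bar at col ~285 touching the shut fingers at (262,240). The slide is now within about 1 mm of the centre, so I go behind it.

Emit:
servo_tool --rows '[0, 0, -0.02, 0, 0, 0, 0, 0, 0, -0.02, -0.08, 0, 0, 0, 0, 0, -0.02, -0.16, 0, 0, 0, 0, 0, -0.02, -0.16, 0, 0, 0, 0.6, 0.176, 0.139, -0.16, 0, 0, 0, 0.6, 0.176, 0.139, -0.16, 0, 0, 0, 0.6, 0.176, 0.139, -0.16, 0, 0, 0, 0.6, 0.176, 0.139, -0.16, 0, 0, 0, 0.6, 0.176, 0.139, -0.16, 0, 0, 0, 0.6, 0.176, 0.139, -0.16, 0, 0, 0, 0.6, 0.176, 0.139, -0.16, 0, 0, 0, 0.6, 0.176, 0.139, -0.16, 0, 0, 0]'

```text
clock: 5.02
eef_pos: [0.4413, -0.0475, 0.0977]
ee_rot: [0.003, 1.0, -0.0, 0.001]
contact_force: [0.7, -0.8, -0.2]
finger_gap: 0.6
gripper_force: 0.0
```

```bash
python3 - <<'E'
from m import *
c=viewer.read_camera("wrist")
cv2.imwrite("pics/w5.png",c["frame"])
s=bot.get_state(); print(s["eef_pos"],s["ee_rot"],s["finger_gap"])
b=blue(c); print(b.min(0),b.max(0)); print(cv2.boxPoints(rect(onplane(c,b,.026))))
E
```

```text
[ 0.4410368  -0.04733453  0.09768592] [ 2.52270603e-03  9.99996603e-01 -8.22340153e-05  6.51173117e-04] 0.597220076095965
[209 231] [322 250]
[[464.56418     2.0079038]
 [466.82718   -87.45559  ]
 [482.1249    -87.06863  ]
 [479.8619      2.394867 ]]
```

View pics/w5.png

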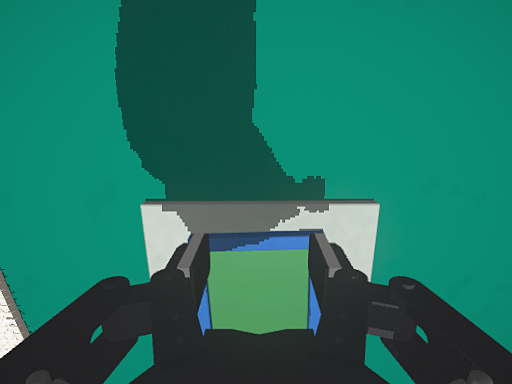

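Emit:
servo_tool --rows '[0.6, 0.014, 0.002, 0.06, 0, 0, -0.0016, 0.6, 0.014, 0.002, 0.1, 0, 0, -0.0016, 0.6, 0.014, 0.002, 0.13, 0, 0, -0.0016, 0.6, 0.014, 0.002, 0.15, 0, 0, -0.0016, 0.6, 0.014, 0.002, 0.162, 0, 0, -0.0016, 0.6, 0.014, 0.002, 0.162, 0, 0, -0.0016]'

```text
clock: 5.57
eef_pos: [0.4294, -0.047, 0.0251]
ee_rot: [-0.001, 1.0, -0.002, -0.01]
contact_force: [0.3, -0.3, 0.3]
finger_gap: 0.598
gripper_force: 0.0
```

Emit:
servo_tool --rows '[0.6, -0.02, 0, 0, 0, 0, 0, 0.6, -0.02, 0, 0, 0, 0, 0, 0.6, -0.02, 0, 0, 0, 0, 0, 0.6, -0.02, 0, 0, 0, 0, 0]'

```text
clock: 5.9
eef_pos: [0.4384, -0.047, 0.0255]
ee_rot: [-0.001, 1.0, -0.001, -0.01]
contact_force: [-0.0, 0.5, -0.1]
finger_gap: 0.603
gripper_force: 0.0
```

```bash
python3 - <<'E'
from m import *
s=bot.get_state(); print(s["eef_pos"],s["ee_rot"],s["q"])
E
```

```text
[ 0.43837371 -0.04695924  0.02550028] [-8.40889169e-04  9.99948734e-01 -1.44537066e-03 -9.98662151e-03] [ 0.13331966  0.88638684 -0.21616205  2.2241336   1.21921709  0.18091285
  0.35058857]
```

Emit:
servo_tool --rows '[0.6, -0.012, 0, 0, 0, -0.0064, 0, 0.6, -0.012, 0, 0.008, 0, -0.0064, 0, 0.6, -0.012, 0, 0.016, 0, -0.0064, 0, 0.6, -0.012, 0, 0.016, 0, -0.0064, 0, 0.6, -0.012, 0, 0.016, 0, -0.0064, 0, 0.6, -0.012, 0, 0.016, 0, -0.0064, 0]'

```text
clock: 6.4
eef_pos: [0.4441, -0.0464, 0.0176]
ee_rot: [-0.002, 1.0, -0.002, -0.0]
contact_force: [-0.3, 0.8, -0.5]
finger_gap: 0.603
gripper_force: 0.0
```

```bash
python3 - <<'E'
from m import *
s=bot.get_state(); print(s["eef_pos"],s["ee_rot"],s["q"],s["contact_force"])
E
```

```text
[ 0.44411924 -0.04644954  0.01762755] [-1.80463920e-03  9.99997021e-01 -1.64261302e-03 -5.14563904e-05] [ 0.05896675  0.9004144  -0.09749733  2.23130941  1.41799218  0.08057668
  0.15517011] [-0.34219574  0.77114771 -0.4596229 ]
```

Emit:
servo_tool --rows '[0.6, -0.02, 0, 0, 0, 0, 0.001, 0.6, -0.04, 0, 0, 0, 0, 0.001, 0.6, -0.06, 0, 0, 0, 0, 0.001, 0.6, -0.08, 0, 0, 0, 0, 0.001, 0.6, -0.1, 0, 0, 0, 0, 0.001, 0.6, -0.12, 0, 0, 0, 0, 0.001, 0.6, -0.14, 0, 0, 0, 0, 0.001, 0.6, -0.16, 0, 0, 0, 0, 0.001, 0.6, -0.18, 0, 0, 0, 0, 0.001, 0.6, -0.2, 0, 0, 0, 0, 0.001, 0.6, -0.2, 0, 0, 0, 0, 0.001]'

```text
clock: 7.32
eef_pos: [0.5461, -0.046, 0.0177]
ee_rot: [0.001, 1.0, -0.001, 0.001]
contact_force: [0.7, 0.2, -1.0]
finger_gap: 0.601
gripper_force: 0.0
```

```bash
python3 - <<'E'
from m import *
s=bot.get_state(); print(s["eef_pos"],s["ee_rot"],s["contact_force"])
cs={n:viewer.read_camera(n) for n in("top","scene","wrist")}
for n in("top","wrist"):
    b=blue(cs[n]); print(n,b.min(0),b.max(0),rect(onplane(cs[n],b,.026)),cv2.boxPoints(rect(onplane(cs[n],b,.026))))
a=cs["top"]["frame"][130:260,220:325]; b=cs["scene"]["frame"][165:250,200:350]
cv2.imwrite("pics/t6.png",np.vstack([cv2.resize(a,(315,390)), ]) if 0 else np.hstack([cv2.resize(a,(323,400),interpolation=2),cv2.resize(b,(470,400),interpolation=2)]))
E
```

```text
[ 0.5461139  -0.04604167  0.0177277 ] [ 5.33778279e-04  9.99998887e-01 -7.85857454e-04  1.15020590e-03] [ 0.71582723  0.19823373 -1.01455175]
top [259 181] [289 210] ((626.804443359375, -47.21234893798828), (97.5538558959961, 100.65926361083984), 1.3249331712722778) [[576.87683     1.9759856]
 [579.20435   -98.65636  ]
 [676.73206   -96.40068  ]
 [674.40454     4.231659 ]]
wrist [202 270] [316 298] ((562.9781494140625, -45.987648010253906), (60.5876350402832, 16.804920196533203), 89.31256103515625) [[554.2128   -76.178474]
 [571.01654  -76.3801  ]
 [571.74347  -15.796822]
 [554.93976  -15.5952  ]]
```

View pics/t6.png

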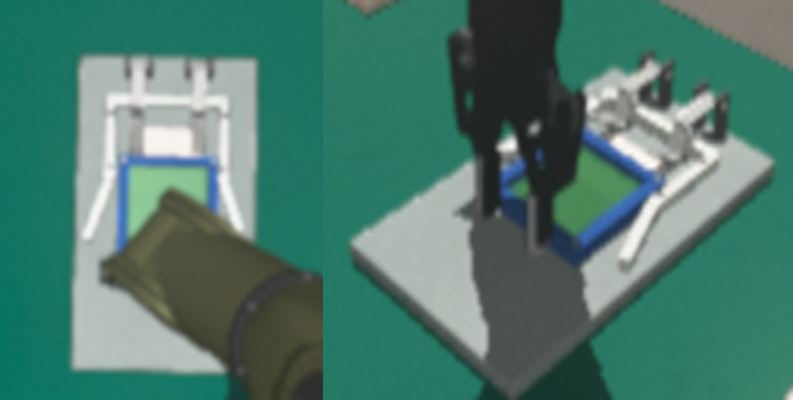

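The crop shows the slide square between the rails at about (168,205), its far bar just short of the clip tips. I keep pushing.

Emit:
servo_tool --rows '[0.6, -0.01, 0, 0, 0, 0, -0.0003, 0.6, -0.02, 0, 0, 0, 0, -0.0003, 0.6, -0.03, 0, 0, 0, 0, -0.0003, 0.6, -0.04, 0, 0, 0, 0, -0.0003, 0.6, -0.05, 0, 0, 0, 0, -0.0003, 0.6, -0.06, 0, 0, 0, 0, -0.0003, 0.6, -0.07, 0, 0, 0, 0, -0.0003, 0.6, -0.08, 0, 0, 0, 0, -0.0003, 0.6, -0.09, 0, 0, 0, 0, -0.0003, 0.6, -0.1, 0, 0, 0, 0, -0.0003, 0.6, -0.104, 0, 0, 0, 0, -0.0003, 0.6, -0.104, 0, 0, 0, 0, -0.0003]'

```text
clock: 8.47
eef_pos: [0.5958, -0.0462, 0.0169]
ee_rot: [-0.001, 1.0, -0.001, -0.001]
contact_force: [-3.1, -0.1, -0.5]
finger_gap: 0.601
gripper_force: 1.5
```

Emit:
servo_tool --rows '[0.6, -0.004, 0, 0, 0, 0, 0, 0.6, -0.008, 0, 0, 0, 0, 0, 0.6, -0.012, 0, 0, 0, 0, 0, 0.6, -0.014, 0, 0, 0, 0, 0, 0.6, -0.014, 0, 0, 0, 0, 0]'

```text
clock: 8.88
eef_pos: [0.6044, -0.0458, 0.0178]
ee_rot: [-0.001, 1.0, -0.001, 0.001]
contact_force: [-0.9, -0.3, 0.6]
finger_gap: 0.599
gripper_force: 0.5
```

```bash
cat > chk.py <<'E'
from m import *
import sys
s=bot.get_state(); print(s["eef_pos"],s["ee_rot"],s["contact_force"])
cs={n:viewer.read_camera(n) for n in("top","scene","wrist")}
b=blue(cs["top"]);print(b.min(0),b.max(0)); P=onplane(cs["top"],b,.026); print(cv2.boxPoints(rect(P)))
a=cs["top"]["frame"][135:235,230:320]; b=cs["scene"]["frame"][165:225,240:350]
cv2.imwrite(sys.argv[1],np.hstack([cv2.resize(a,(330,367),interpolation=2),cv2.resize(b,(470,367),interpolation=2)]))
E
python3 chk.py pics/t7.png
```

```text
[ 0.60439095 -0.04575007  0.01782149] [-5.88804258e-04  9.99998667e-01 -1.18312302e-03  9.58774883e-04] [-0.94190424 -0.2631597   0.60733989]
[259 167] [261 184]
[[664.24        4.0237465]
 [664.3921     -2.7174106]
 [722.24646    -1.4115529]
 [722.09436     5.329604 ]]
```

View pics/t7.png

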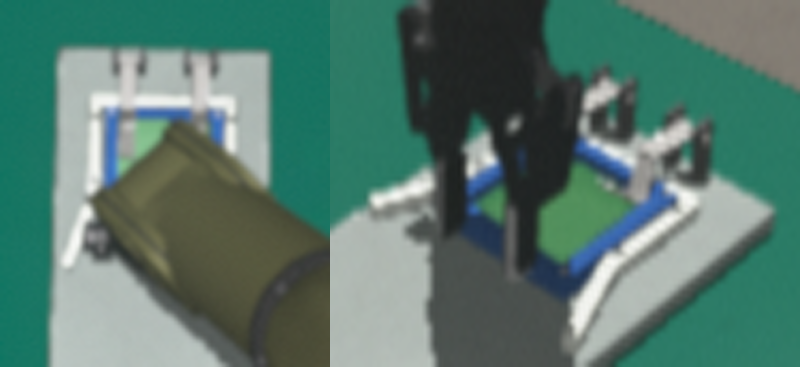

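The force dropped, and the far bar (crop ~(165,112)) is close to the stop, so the clips have probably snapped over. I push gently until the stop resists.

Emit:
servo_tool --rows '[0.6, -0.002, 0, 0, 0, 0, 0, 0.6, -0.004, 0, 0, 0, 0, 0, 0.6, -0.004, 0, 0, 0, 0, 0, 0.6, -0.004, 0, 0, 0, 0, 0]'

```text
clock: 9.37
eef_pos: [0.6044, -0.046, 0.0173]
ee_rot: [-0.001, 1.0, -0.002, -0.001]
contact_force: [-4.3, 0.2, 2.8]
finger_gap: 0.604
gripper_force: 2.1
```

Emit:
servo_tool --rows '[0.6, -0.002, 0, 0, 0, 0, 0, 0.6, -0.004, 0, 0, 0, 0, 0, 0.6, -0.004, 0, 0, 0, 0, 0, 0.6, -0.004, 0, 0, 0, 0, 0]'

```text
clock: 9.7
eef_pos: [0.6045, -0.0461, 0.017]
ee_rot: [-0.001, 1.0, -0.002, -0.003]
contact_force: [-8.2, -0.3, 3.6]
finger_gap: 0.6
gripper_force: 3.9
```

Emit:
servo_tool --rows '[0.6, -0.003, 0, 0, 0, 0, 0, 0.6, -0.006, 0, 0, 0, 0, 0, 0.6, -0.006, 0, 0, 0, 0, 0]'

```text
clock: 9.95
eef_pos: [0.6045, -0.0463, 0.0165]
ee_rot: [-0.001, 1.0, -0.002, -0.006]
contact_force: [-12.3, 0.6, 7.2]
finger_gap: 0.599
gripper_force: 6.6
```

Emit:
servo_tool --rows '[0.6, 0.02, 0, 0, 0, 0, 0, 0.6, 0.06, 0, 0, 0, 0, 0, 0.6, 0.1, 0, 0, 0, 0, 0, 0.6, 0.1, 0, -0.08, 0, 0, 0, 0.6, 0.1, 0, -0.16, 0, 0, 0, 0.6, 0.1, 0, -0.24, 0, 0, 0, 0.6, 0.15, 0.3, -0.3, 0, 0, 0, 0.6, 0.15, 0.4, -0.35, 0, 0, 0, 0.6, 0.15, 0.4, -0.35, 0, 0, 0, 0.6, 0.15, 0.4, -0.35, 0, 0, 0, 0.6, 0.15, 0.4, -0.35, 0, 0, 0, 0.6, 0.15, 0.4, -0.35, 0, 0, 0]'

```text
clock: 10.95
eef_pos: [0.5354, 0.1677, 0.196]
ee_rot: [-0.007, 1.0, 0.005, 0.004]
contact_force: [-0.1, 1.8, 0.6]
finger_gap: 0.604
gripper_force: 0.0
```

```bash
sed -i 's/470,367/470,256/; s/hstack.*/hstack([cv2.resize(a,(330,367),interpolation=2),cv2.copyMakeBorder(cv2.resize(b,(470,256),interpolation=2),0,111,0,0,0)]))/' chk.py; python3 chk.py pics/t8.png
```

```text
[0.53543113 0.16773694 0.19602826] [-0.00724582  0.99995154  0.00535385  0.00396783] [-0.08017978  1.8152952   0.60856299]
[261 167] [289 198]
[[ 577.0594     -54.751846 ]
 [ 680.97504   -143.26723  ]
 [ 725.90717    -90.51759  ]
 [ 621.9915      -2.0022125]]
```

View pics/t8.png

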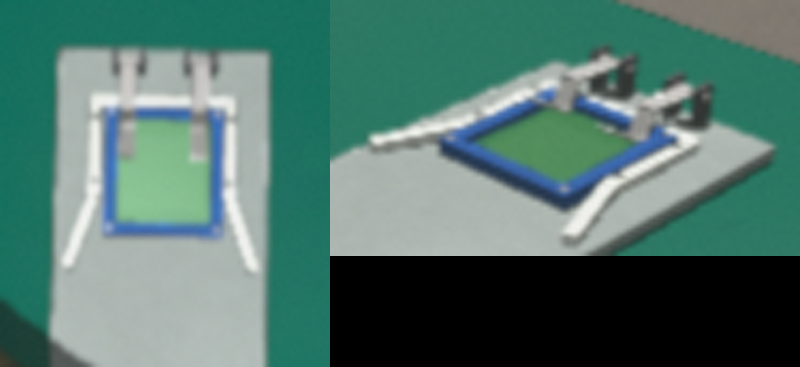

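The slide sits against the stop with no gap: its far bar is at crop row ~110, against the stop at ~100. It is square between the rails, both clip noses at about (125,150) and (198,150) are past the far bar and on the glass, and the arm is clear.

```bash
python3 -c "
from bench import bot
print(bot.finish_job())"
```

```text
the job is handed in; nothing more can be done
None
```

The slide was pushed home against the back stop with both clips looking snapped down onto the glass, the arm was withdrawn clear of everything, nothing went near the mug, tub or stamp, and the job was handed in at about 11 s; the hand-in returned no verdict, so this rests on the final pictures and the push force.

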